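# Set the dose stroke of a dosing cylinder and hold it at the pointer

## Task

Slide the aluminium dosing cylinder over the blue plate, without lifting or tipping it, until it sits square and flush in the corner of the two steel fences, its piston rod still pushed in. Then take the black knob, draw the piston rod straight out until its red collar stands level with the red pointer on the scale, and finish there, still gripping the knob, with the cylinder still flush in the corner. Do not shift the pointer, and leave everything else on the bench where it is.

Things in the scene. Friction and masses are not known exactly. Their poses are not given: they have to be found in the camera images.
- fixture: Fixed blue plate with a low L-shaped steel fence; origin on the bench, z up, y = the way the rod is drawn, x towards the side fence. Plate x -105 to +55, y -130 to +125 mm, top at z = 10 mm. Fences 12 mm thick, 20 mm above the plate: end fence inner face at y = +30 mm (x -83 to +42), side fence inner face at x = +30 mm (y -70 to +42); open towards -x and -y. White scale at x = -56 mm.
- seat (a point): Point on the plate top (fixture x 0, y -15, z 10 mm), axes as the fixture: where the origin of the dosing cylinder lies, axes parallel, when it is flush against both fences.
- dosing_cylinder: Loose aluminium dosing cylinder, a block 60 (x) x 90 (y) x 68 mm, about 0.65 kg; origin at the centre of its underside. Starts on the plate 10 to 40 mm off each fence, turned up to 0.15 rad. The rod leaves its +y end face 42 mm above its underside, so it passes above the end fence; a brass gland stands 6 mm out of that face, a brass plug 4.5 mm out of the top.
- piston_rod: Piston rod (12 mm steel) sliding along the cylinder's y, with a black spool knob. Origin on the rod axis, mid-waist: waist 22 mm diameter, 34 mm long, between 30 mm flanges; knob spans y -22 to +23 mm. Fully home, the origin is 74 mm outside the end face (cylinder y 119, z 42 mm). Starts 0 to 6 mm out; stroke 70 mm to a stop; the seal resists with about 5 N and holds it where left.
- collar (a point): Centre of the red collar on the rod, 28 mm diameter, 6 mm long, 51 mm from the knob's origin towards the cylinder. Axes as the rod.
- pointer_tip (a point): Tip of the red pointer on the scale, 17.5 mm above the bench, 19 mm to the -x side of the fixture's x = 0; axes as the fixture. It stands at fixture y = 75 to 103 mm (asking for a pull of 22 to 50 mm) and slides along y if it is pushed. Its top is 21 mm above the bench.
- beaker: Bystander: white measuring beaker, 82 x 109 x 108 mm; origin at the base.
- spare_nozzle: Bystander: light grey turned nozzle, 34 mm diameter, 52 mm high.
- gasket: Bystander: white flat ring, 51 mm diameter, 6 mm high.
- sanitiser: Bystander: white bottle with red spout, 58 mm diameter, 174 mm high, behind the fixture.
- spanner_13: Bystander: steel spanner lying flat, 61 x 183 x 8 mm.
- hex_key: Bystander: black hex key lying flat, 57 x 85 x 6 mm.
- bottle_03: Bystander: clear bottle, 68 mm diameter, 170 mm high, at the back right.

How it is judged:
By the outcome, as a careful person would: the job done as asked, in the order asked, and still so for the second after the job is handed in, while the arm keeps its last pose, push and grip.
It also fails if it takes over 64 s, if anything falls off the work surface, if the arm or the gripper's body presses on something with over 40 N, if the wrist force passes 120 N, or if a joint passes its speed limit or range.

## Robot

A 7-joint arm with a two-finger parallel gripper is mounted at the origin on a cart in front of the work surface, level with it; the furniture and walls round the work are solid. World frame = base frame: x ahead of the robot, y to its left, z up, the work surface at z = 0. Lengths are in m, angles in rad, forces in N, time in s.
With the tool pointing down it reaches from about 0.4 to 0.875 m from the base axis. Payload 19.3 kg.
Tool frame: the origin (TCP) lies between the finger pads, 19 mm behind the fingertips; this is the grasp point; z points along the fingers, y is the line along which they close (so a half turn about z gives the same grasp; the last joint's range is limited). The gripper opens to 85 mm and grips with 20 to 120 N. Pads are 22 mm wide; open, the fingers measure 114 mm over their backs; the gripper's body (76 mm by 85 mm) begins 54 mm behind the grasp point. The pads swing forward as they close: fully open they stand 13 mm farther back than shut.
Start: joints at [1.156, 0.521, -0.036, 1.599, 0.021, 1.021, -0.113], TCP at [0.211, -0.588, 0.25] pointing down, gripper open.
Joint ranges: [-2.91, 2.91], [-0.3, 2.13], [-1.5, 1.42], [0.17, 2.43], [-1.26, 4.41], [0.16, 1.93], [-2.52, 2.52]. Speed limits (rad/s): [1.89, 1.89, 2.39, 2.39, 3.01, 3.01, 3.01].

## Interface

Orientations are given as [roll, pitch, yaw] about the fixed x, y, z axes, in that order (R = Rz(yaw) Ry(pitch) Rx(roll)).
In Python, from workcell import bot gives the robot as it stands.
- The arm moves only by the shell command python3 -m crank 'ROWS' [FORCE]. ROWS is a JSON object of lists of equal length, an entry for each row: "travel": the shift along the world's x, y, z in cm, a list of three; "turn": the turn, a rotation vector about the world's x, y, z in degrees, a list of three; "gripper": the closure, from 0 (fully open) to 1 (shut). A call has exactly 5 rows; each row is the pose to reach, as a shift and turn from the pose commanded when the call began; what a row does not reach only later rows make up. A row lasts 1/10 s, in which the tool goes at most 50 mm and 8.59 degrees, less where a joint would pass 70% of its speed; a pose out of reach is approached as far as the arm can. A call with a gripper value outside its range is refused whole. The fingers move at their own pace and stop on an object; FORCE is the grip in N (left out, the last holds). Time passes only in rows, so rows that repeat a pose let the fingers close, or fill a call up. It gives the time, the measured TCP pose, the force, the opening and the grip force at its end, in the units of the state.
- bot.observe(): the state, without advancing time (a new reading comes with each control period).
- bot.grab_frame(name): name is "side" or "top" or "wrist"; returns a dict with "pixels" (480x640x3 uint8, red, green, blue), "fx", "fy", "cx", "cy" (pixels), "dist" ([k1, k2, p1, p2, k3] as OpenCV has them; the pictures are not rectified), "extrinsics" (4x4, takes a point from world to camera coordinates). Camera axes: x right, y down, z forward; pixel columns grow to the right and rows downward; lengths in m; the calibration is good to about 2 mm. A picture is of the moment at which its call begins. There is no depth.
- bot.job_done(): hands the job in; it is judged then, once.
The state is a dict: "clock": time; "qpos": joint angles; "qd": joint speeds; "joint_efforts": joint torques, N m; "position": TCP position; "tool_rot": TCP orientation; "force": force on the tool from outside, world axes, zero at the start; "moment": the same for the moment, N m; "grip_width": finger opening in m; "finger_force": force on a finger pad.
Only numpy, scipy, OpenCV 4.12 (cv2) and the standard library are available. Lean on these libraries where they do the work, as an engineer would, in place of code of your own. Each camera call takes 0.05 s, during which the arm holds its last target. There are 200 camera calls.

## Working session

There is one attempt and no reset: what is moved stays moved. The work goes in short steps, Python scripts to look and compute and a shell command to move; the robot and the scene stay as the last step left them, time stands still between calls to the robot, and variables do not carry over. Pictures are saved under pics/ and viewed, at most 12 in all, crops included, and the job is handed in when it is done.

```bash
ls; mkdir -p pics; python3 - <<'E'
from workcell import bot
import cv2,json,numpy as np
s=bot.observe();print(s)
for n in("side","top","wrist"):
    f=bot.grab_frame(n);cv2.imwrite(f"pics/{n}0.png",f["pixels"][:,:,::-1])
    np.savez(f"{n}0.npz",**f)
    print(n,f["fx"],f["cx"],f["cy"],f["dist"],np.round(f["extrinsics"],3).tolist())
E
```

```text
pics
{'clock': 0.0, 'qpos': array([ 1.15579037,  0.52200758, -0.03634886,  1.59999124,  0.02118948,
        1.02115143, -0.11278808]), 'qd': array([-6.56129170e-05,  3.27468841e-04, -7.35530703e-05, -4.79037375e-04,
       -1.26308897e-03,  5.21318380e-04,  2.06681729e-03]), 'joint_efforts': array([-9.26288594e-04, -9.27100253e+01,  1.97989918e+00, -3.69930553e+01,
        1.80180359e-02,  8.09068879e-03,  2.22824161e-05]), 'position': array([ 0.21112794, -0.58791302,  0.2494355 ]), 'tool_rot': array([-3.14042146e+00,  6.60523344e-05,  3.44820751e-01]), 'force': array([ 0.34486191, -0.50123661, -0.71700546]), 'moment': array([0.03718777, 0.01655061, 0.02167443]), 'finger_force': 0.0, 'grip_width': 0.08535332168864919}
side 453.9646360734531 323.84945279730715 238.8301630975669 [-0.04154163  0.          0.          0.          0.        ] [[-0.936, -0.352, -0.008, 0.645], [-0.213, 0.585, -0.782, 0.035], [0.28, -0.731, -0.623, 1.006], [0.0, 0.0, 0.0, 1.0]]
top 601.1187772352821 319.52295942869284 238.05750485842606 [0.03645174 0.         0.         0.         0.        ] [[-0.074, -0.997, -0.0, 0.255], [-0.975, 0.073, -0.209, 0.586], [0.208, -0.015, -0.978, 1.127], [0.0, 0.0, 0.0, 1.0]]
wrist 396.74042991085986 323.62508438478284 237.24318149872585 [0.00361403 0.         0.         0.         0.        ] [[0.338, -0.941, -0.0, -0.625], [-0.892, -0.32, 0.319, -0.042], [-0.301, -0.107, -0.948, 0.38], [0.0, 0.0, 0.0, 1.0]]
```

View pics/top0.png

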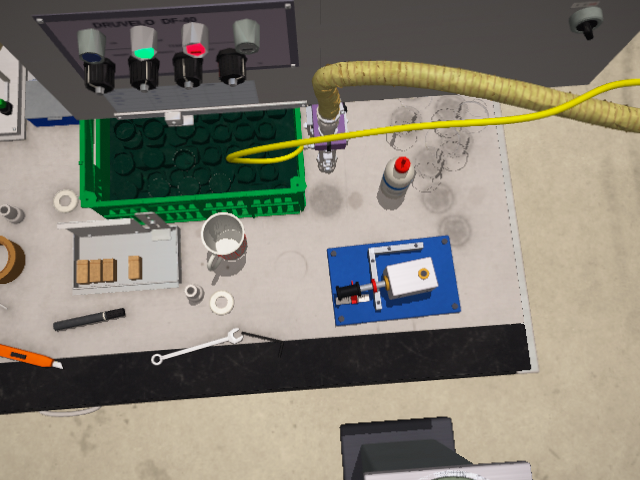

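View pics/side0.png

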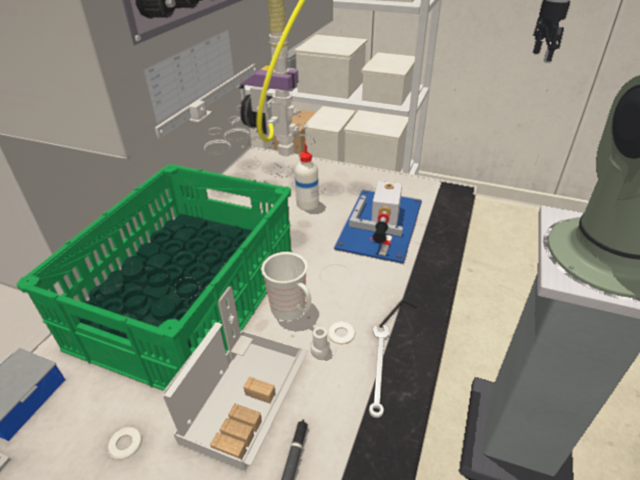

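The top view shows the blue plate at cols 328–460, rows 237–325. The rod points left (world +y), with the end fence near col 375, the side fence near row 247, and the cylinder around (412,277). In the side view the fixture is near (385,215). Next I'll zoom in on both.

```bash
cat > h.py <<'E'
import cv2,numpy as np
from workcell import bot
def grab(n):
    return bot.grab_frame(n)
def KD(f): return np.array([[f["fx"],0,f["cx"]],[0,f["fy"],f["cy"]],[0,0,1]],float),np.array(f["dist"],float)
def ray(f,uv):
    K,D=KD(f);E=np.array(f["extrinsics"]);R,t=E[:3,:3],E[:3,3]
    p=cv2.undistortPoints(np.array(uv,float).reshape(-1,1,2),K,D)[:,0]
    d=np.c_[p,np.ones(len(p))]@R
    return -R.T@t,d
def onz(f,uv,z):
    c,d=ray(f,uv);return c+d*((z-c[2])/d[:,2])[:,None]
def tri(f1,uv1,f2,uv2):
    c1,d1=ray(f1,[uv1]);c2,d2=ray(f2,[uv2]);d1=d1[0];d2=d2[0]
    s=np.linalg.lstsq(np.c_[d1,-d2],c2-c1,rcond=None)[0]
    a=c1+s[0]*d1;b=c2+s[1]*d2
    return (a+b)/2,np.linalg.norm(a-b)
def proj(f,P):
    K,D=KD(f);E=np.array(f["extrinsics"])
    return cv2.projectPoints(np.array(P,float).reshape(-1,1,3),cv2.Rodrigues(E[:3,:3])[0],E[:3,3],K,D)[0][:,0]
def load(n): return dict(np.load(n+".npz"))
def hsv(f): return cv2.cvtColor(f["pixels"],cv2.COLOR_RGB2HSV)
def crop(f,x0,y0,w,h,k,name): cv2.imwrite("pics/"+name,cv2.resize(f["pixels"][y0:y0+h,x0:x0+w,::-1],None,fx=k,fy=k,interpolation=cv2.INTER_CUBIC))
E
python3 - <<'E'
from h import *
t=load("top0");s=load("side0")
a=cv2.resize(t["pixels"][230:332,320:466,::-1],(730,510),interpolation=cv2.INTER_CUBIC)
cv2.imwrite("pics/t1.png",a)
crop(s,330,175,100,90,6,"s1.png")
for f in(t,s):
    h=hsv(f);m=((h[...,0]>100)&(h[...,0]<125)&(h[...,1]>150)&(h[...,2]>50)).astype(np.uint8)
    m[:150]=0
    n,l,st,c=cv2.connectedComponentsWithStats(m)
    i=1+st[1:,4].argmax() if f is t else l[210,345] or 1+st[1:,4].argmax()
    pts=np.argwhere((l==i))[:,::-1].astype(np.float32)
    hull=cv2.convexHull(pts)
    q=cv2.approxPolyDP(hull,5,True)[:,0];print(st[i],q.tolist())
    print(np.round(onz(f,q,.01),4).tolist())
E
```

```text
[ 327  236  134   90 6185] [[460.0, 310.0], [337.0, 325.0], [327.0, 249.0], [447.0, 236.0]]
[[0.4458, -0.0602, 0.01], [0.4341, 0.1886, 0.01], [0.5901, 0.1967, 0.01], [0.599, -0.0524, 0.01]]
[ 336  198   85   64 1768] [[420.0, 201.0], [402.0, 261.0], [336.0, 248.0], [347.0, 223.0], [402.0, 198.0]]
[[0.4447, -0.0501, 0.01], [0.4357, 0.1941, 0.01], [0.5843, 0.2014, 0.01], [0.5907, 0.1038, 0.01], [0.4912, -0.048, 0.01]]
```

View pics/t1.png

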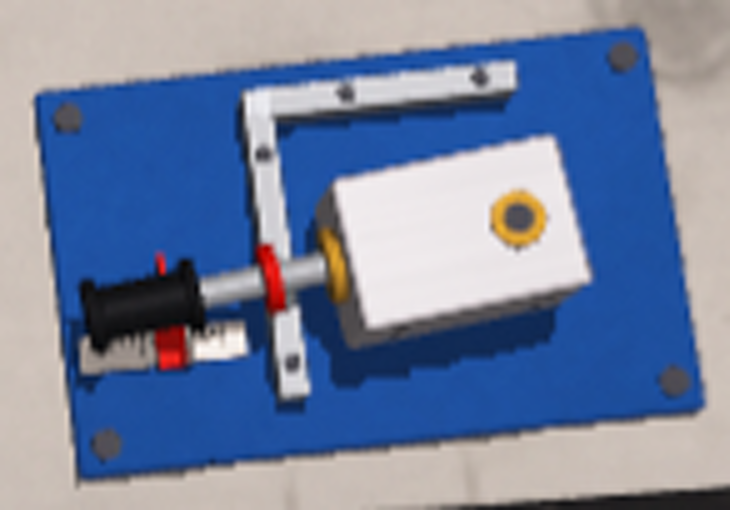

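View pics/s1.png

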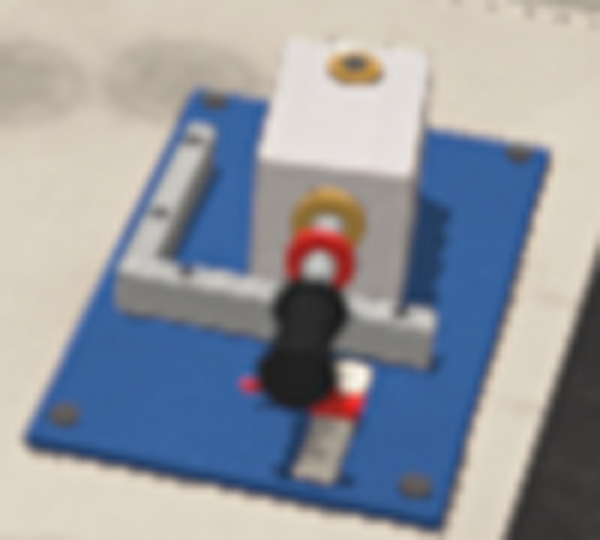

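The crops show the pieces clearly. In the enlarged top view the red collar is at (270,278), the black knob at (142,305) and the pointer tip at (160,258). The cylinder is turned a few degrees and stands off both fences. I'll take the wrist camera over the fixture for a closer measurement.

```bash

R='x'
python3 -m crank '{"travel":[[1.5,3.4,0],[3,6.9,0],[4.5,10.3,0],[6,13.8,0],[7.6,17.2,0]],"turn":[[0,0,3.6],[0,0,7.2],[0,0,10.8],[0,0,14.4],[0,0,18]],"gripper":[0,0,0,0,0]}' 20 &&
python3 -m crank '{"travel":[[1.5,3.4,0],[3,6.9,0],[4.5,10.3,0],[6,13.8,0],[7.6,17.2,0]],"turn":[[0,0,3.6],[0,0,7.2],[0,0,10.8],[0,0,14.4],[0,0,18]],"gripper":[0,0,0,0,0]}' &&
python3 -m crank '{"travel":[[1.5,3.4,0],[3,6.9,0],[4.5,10.3,0],[6,13.8,0],[7.6,17.2,0]],"turn":[[0,0,3.6],[0,0,7.2],[0,0,10.8],[0,0,14.4],[0,0,18]],"gripper":[0,0,0,0,0]}' &&
python3 -m crank '{"travel":[[1.5,3.4,0],[3,6.9,0],[4.5,10.3,0],[6,13.8,0],[7.6,17.2,0]],"turn":[[0,0,3.6],[0,0,7.2],[0,0,10.8],[0,0,14.4],[0,0,18]],"gripper":[0,0,0,0,0]}' &&
python3 -m crank '{"travel":[[0,0,0],[0,0,0],[0,0,0],[0,0,0],[0,0,0]],"turn":[[0,0,0.3],[0,0,0.3],[0,0,0.3],[0,0,0.3],[0,0,0.3]],"gripper":[0,0,0,0,0]}'
python3 - <<'E'
from h import *
f=grab("wrist");np.savez("w1.npz",**f);crop(f,0,0,640,480,1.25,"w1.png")
print(np.round(f["extrinsics"],3).tolist())
E
```

```text
clock: 0.65
position: [0.2874, -0.4147, 0.2499]
tool_rot: [-3.141, 0.0, 0.661]
force: [0.3, -0.3, 0.3]
grip_width: 0.0852
finger_force: 0.0
clock: 1.15
position: [0.3634, -0.2428, 0.25]
tool_rot: [3.142, 0.0, 0.976]
force: [0.4, 0.0, 0.6]
grip_width: 0.0851
finger_force: 0.0
clock: 1.65
position: [0.4395, -0.0708, 0.2501]
tool_rot: [3.142, 0.0, 1.29]
force: [1.0, -0.4, 0.6]
grip_width: 0.0856
finger_force: 0.0
clock: 2.15
position: [0.5155, 0.1012, 0.2499]
tool_rot: [-3.141, 0.0, 1.604]
force: [1.2, -0.6, 0.2]
grip_width: 0.0855
finger_force: 0.0
clock: 2.65
position: [0.5152, 0.099, 0.2501]
tool_rot: [3.141, 0.0, 1.605]
force: [-1.0, 0.0, -0.2]
grip_width: 0.0855
finger_force: 0.0
[[0.999, 0.034, 0.001, -0.518], [0.032, -0.947, 0.32, 0.034], [0.012, -0.32, -0.947, 0.406], [0.0, 0.0, 0.0, 1.0]]
```

View pics/w1.png

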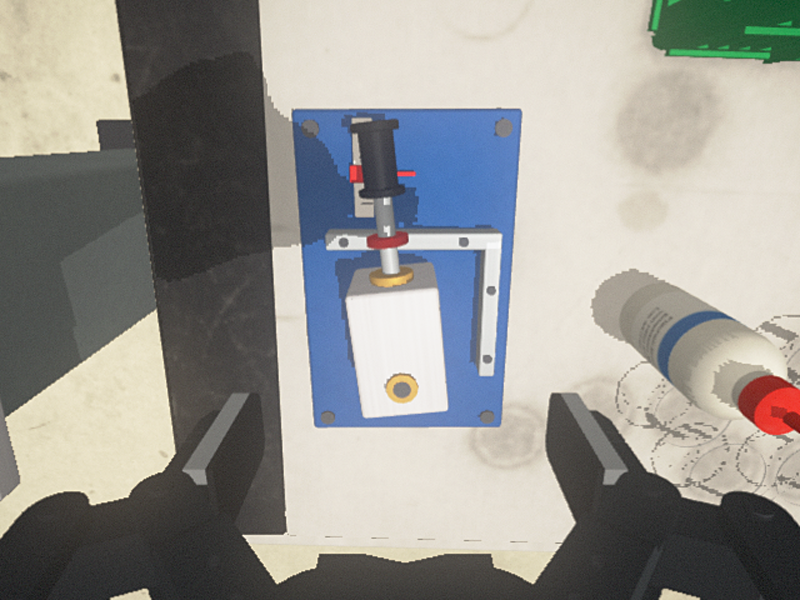

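The wrist view shows the plate corners at about (293,109), (521,110), (500,427) and (315,426). The cylinder top has corners at (346,297), (440,290), (447,409) and (363,417), and the collar is at (388,240). The knob waist is at (380,157) and the pointer tip at (415,173). All of these are in the 1.25x picture. Now I'll measure by masks.

```bash
cat > meas.py <<'E'
from h import *
def quad(m,f,z,win,eps=6):
    k=np.zeros_like(m);x0,y0,x1,y1=win;k[y0:y1,x0:x1]=m[y0:y1,x0:x1]
    k=cv2.morphologyEx(k,cv2.MORPH_CLOSE,np.ones((3,3)))
    c=max(cv2.findContours(k,cv2.RETR_EXTERNAL,cv2.CHAIN_APPROX_NONE)[0],key=cv2.contourArea)
    P=cv2.convexHull(c)
    pts=onz(f,c[:,0].astype(float),z)[:,:2]
    hull=onz(f,P[:,0].astype(float),z)[:,:2]
    r=cv2.minAreaRect((hull*1000).astype(np.float32))
    return r
def cent(m,f,win):
    k=np.zeros_like(m);x0,y0,x1,y1=win;k[y0:y1,x0:x1]=m[y0:y1,x0:x1]
    n,l,s,c=cv2.connectedComponentsWithStats(k);i=1+s[1:,4].argmax();return c[i],s[i]
def masks(f):
    h=hsv(f).astype(int);H,S,V=h[...,0],h[...,1],h[...,2]
    u=lambda b:b.astype(np.uint8)
    return dict(blue=u((H>100)&(H<125)&(S>130)&(V>35)),white=u((S<40)&(V>215)),red=u(((H<6)|(H>172))&(S>150)&(V>80)),brass=u((H>12)&(H<28)&(S>110)&(V>90)),black=u((V<50)&(S<120)))
E
python3 - <<'E'
from meas import *
w=load("w1");t=load("top0");mw=masks(w);mt=masks(t)
for n,f,m,win in(("w",w,mw,(225,80,425,350)),("t",t,mt,(320,230,470,335))):
    print(n,"plate",quad(m["blue"],f,.01,win))
print("w cyl",quad(mw["white"],w,.078,(275,225,365,340)))
print("t cyl",quad(mt["white"],t,.078,(385,255,440,300)))
wins=dict(w=dict(collar=("red",(290,182,330,202)),plug=("brass",(300,295,345,328)),gland=("brass",(290,205,340,232)),knob=("black",(275,92,328,160)),ptr=("red",(275,125,340,150))),
 t=dict(collar=("red",(368,275,380,295)),plug=("brass",(415,265,432,282)),gland=("brass",(382,272,392,292)),knob=("black",(333,280,362,300)),ptr=("red",(348,275,360,306))))
pp={}
for n,f,m in(("w",w,mw),("t",t,mt)):
    for k,(c,win) in wins[n].items():
        pp[n,k],s=cent(m[c],f,win);print(n,k,pp[n,k].round(1),s)
for k in wins["w"]: 
    P,e=tri(w,pp["w",k],t,pp["t",k]);print(k,P.round(4),round(e,4))
E
```

```text
w plate ((547.1703491210938, 134.2080841064453), (92.99822235107422, 119.30514526367188), 2.1877424716949463)
t plate ((517.2937622070312, 68.56265258789062), (158.0488739013672, 252.8033905029297), 2.120445489883423)
w cyl ((512.9891967773438, 39.089012145996094), (58.304935455322266, 88.15323638916016), 7.793018341064453)
t cyl ((512.868896484375, 39.84375), (56.033851623535156, 86.01605224609375), 7.8614912033081055)
w collar [310.5 194. ] [299 190  25   8  86]
w plug [321.3 309.7] [309 300  25  22 270]
w gland [313.5 224.1] [297 217  33  13 198]Traceback (most recent call last):
  File "<stdin>", line 12, in <module>
  File "meas.py", line 13, in cent
    n,l,s,c=cv2.connectedComponentsWithStats(k);i=1+s[1:,4].argmax();return c[i],s[i]
                                                    ~~~~~~~~~~~~~~^^
ValueError: attempt to get argmax of an empty sequence
```

```bash
sed -i 's/(V<50)&(S<120)/(V<75)\&(S<110)/' meas.py; python3 - <<'E'
from meas import *
w=load("w1");t=load("top0");mw=masks(w);mt=masks(t)
print(quad(mw["blue"]|0,w,.01,(225,80,425,350)))
wins=dict(w=dict(collar=("red",(290,182,330,202)),plug=("brass",(300,295,345,328)),gland=("brass",(290,205,340,232)),knob=("black",(275,92,328,160)),ptr=("red",(320,130,340,150))),
 t=dict(collar=("red",(368,275,380,295)),plug=("brass",(415,265,432,282)),gland=("brass",(382,272,392,292)),knob=("black",(333,280,362,300)),ptr=("red",(348,276,355,288))))
pp={}
for n,f,m in(("w",w,mw),("t",t,mt)):
    for k,(c,win) in wins[n].items():
        try: pp[n,k],s=cent(m[c],f,win);print(n,k,pp[n,k].round(1),s)
        except ValueError: print(n,k,"none")
for k in wins["w"]:
    if ("w",k) in pp and ("t",k) in pp:
        P,e=tri(w,pp["w",k],t,pp["t",k]);print(k,P.round(4),round(e,4))
# pointer tip: max-u red pixel in wrist view, min-v in top view
a=np.argwhere(mw["red"][130:150,320:345]);a=a[a[:,1].argmax()]+[130,320]
b=np.argwhere(mt["red"][276:290,345:358]);b=b[b[:,0].argmin()]+[276,345]
print(a[::-1],b[::-1],tri(w,a[::-1],t,b[::-1]),onz(w,[a[::-1]],.0175))
E
```

```text
((547.1703491210938, 134.2080841064453), (92.99822235107422, 119.30514526367188), 2.1877424716949463)
w collar [310.5 194. ] [299 190  25   8  86]
w plug [321.3 309.7] [309 300  25  22 270]
w gland [313.5 224.1] [297 217  33  13 198]
w knob [301.  133.5] [280  99  44  59 880]
w ptr [325.4 138.5] [320 137  12   4  47]
t collar [373.8 285.1] [371 279   6  14  44]
t plug [423.1 273.3] [418 268  11  11  66]
t gland [386.8 282.6] [384 276   6  14  47]
t knob [348.4 291. ] [336 282  26  18 262]
t ptr [352. 283.] [352 282   1   3   3]
collar [0.5033 0.1114 0.0589] 0.0027
plug [0.5155 0.0185 0.0823] 0.0009
gland [0.5063 0.0861 0.06  ] 0.0024
knob [0.4953 0.1599 0.055 ] 0.0054
ptr [0.5148 0.1517 0.0208] 0.0009
[331 138] [352 282] (array([ 0.52022731,  0.15004477, -0.00491128]), np.float64(0.0005036753115579461)) [[0.51978307 0.15159933 0.0175    ]]
```

Heights agree with the text: plug top 82, collar about 55, knob 55. The cylinder is at (513,39.5) mm, yaw 7.8°. The fixture has yaw 2.15° and its seat is near (542.8,57). The pointer tip is at fixture y of about 80. I'll go and straddle the cylinder now, with the fingertips kept above the fence height.

```bash

python3 -m crank '{"travel":[[0,-1.2,-1.6],[-0.1,-2.4,-3.2],[-0.1,-3.6,-4.8],[-0.2,-4.8,-6.4],[-0.2,-5.95,-8]],"turn":[[0,0,1.2],[0,0,2.4],[0,0,3.6],[0,0,4.8],[0,0,5.8]],"gripper":[0,0,0,0,0]}' 20 &&
python3 -m crank '{"travel":[[0,0,-2.5],[0,0,-5],[0,0,-7.5],[0,0,-10],[0,0,-11.4]],"turn":[[0,0,0],[0,0,0],[0,0,0],[0,0,0],[0,0,0]],"gripper":[0,0,0,0,0]}' &&
python3 -m crank '{"travel":[[0,0,0],[0,0,0],[0,0,0],[0,0,0],[0,0,0]],"turn":[[0,0,0],[0,0,0],[0,0,0],[0,0,0],[0,0,0]],"gripper":[0,0.1,0.15,0.2,0.2]}' 20
python3 - <<'E'
from h import *
f=grab("wrist");np.savez("w2.npz",**f);crop(f,0,0,640,480,1,"w2.png")
E
```

```text
clock: 3.2
position: [0.5131, 0.0394, 0.1695]
tool_rot: [3.141, 0.0, 1.708]
force: [-0.1, 0.2, 0.1]
grip_width: 0.0852
finger_force: 0.0
clock: 3.7
position: [0.5126, 0.0399, 0.0545]
tool_rot: [-3.14, 0.0, 1.707]
force: [0.7, -0.6, 0.4]
grip_width: 0.0857
finger_force: 0.0
clock: 4.2
position: [0.5136, 0.0402, 0.0566]
tool_rot: [3.141, 0.0, 1.708]
force: [-0.3, 0.4, -0.1]
grip_width: 0.0683
finger_force: 0.0
```

View pics/w2.png

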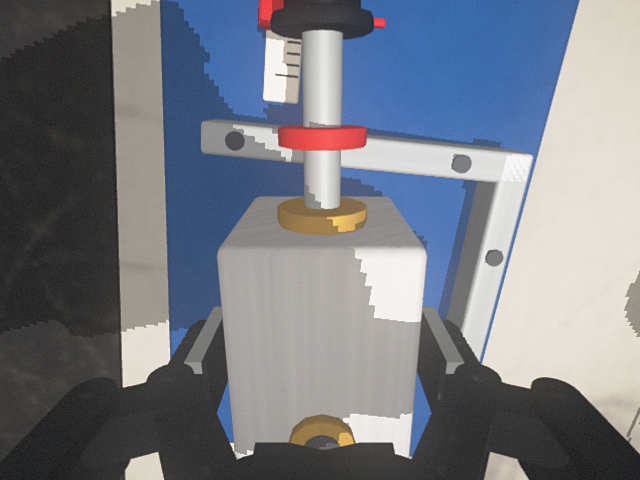

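The block sits between the open pads with clearance, and the tips are above the fence. The collar is at (322,137) and the fence corner at (520,165). I'll close gently, then slide it to about 3.5 mm short of each fence and square.

```bash

python3 -m crank '{"travel":[[0,0,0],[0,0,0],[0,0,0],[0,0,0],[0,0,0]],"turn":[[0,0,0],[0,0,0],[0,0,0],[0,0,0],[0,0,0]],"gripper":[0.3,0.4,0.4,0.4,0.4]}' 20 &&
python3 -m crank '{"travel":[[0.1,0.1,0],[0.4,0.2,0],[0.7,0.4,0],[1.0,0.5,0],[1.3,0.7,0]],"turn":[[0,0,-0.4],[0,0,-1],[0,0,-1.6],[0,0,-2.2],[0,0,-2.8]],"gripper":[0.4,0.4,0.4,0.4,0.4]}' &&
python3 -m crank '{"travel":[[0.3,0.2,0],[0.7,0.4,0],[1.0,0.5,0],[1.3,0.7,0],[1.3,0.7,0]],"turn":[[0,0,-0.7],[0,0,-1.4],[0,0,-2.1],[0,0,-2.8],[0,0,-2.8]],"gripper":[0.4,0.4,0.4,0.4,0.4]}'
python3 - <<'E'
from meas import *
w=grab("wrist");np.savez("w3.npz",**w);crop(w,0,0,640,480,1,"w3.png")
f=grab("top");np.savez("t3.npz",**f);print(np.round(bot.observe()["force"],1))
E
```

```text
clock: 4.75
position: [0.5132, 0.0402, 0.0563]
tool_rot: [3.142, 0.0, 1.708]
force: [-2.4, -1.0, 7.2]
grip_width: 0.0599
finger_force: 20.7
clock: 5.25
position: [0.5251, 0.0463, 0.0563]
tool_rot: [-3.139, 0.002, 1.658]
force: [-10.1, -5.5, 17.3]
grip_width: 0.0599
finger_force: 21.8
clock: 5.75
position: [0.539, 0.0538, 0.0563]
tool_rot: [-3.141, 0.001, 1.609]
force: [-3.5, -1.7, 9.3]
grip_width: 0.0597
finger_force: 21.6
[-4.4 -2.5  9.4]
```

View pics/w3.png

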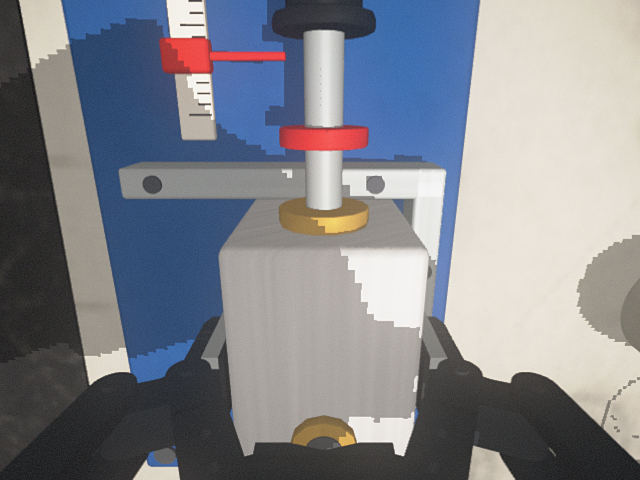

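The cylinder moved rigidly with the gripper. The end fence (rows 165–198) and the block's front edge (row 248) are both horizontal in this view, so it is square. Now I'll creep +y into the end fence, watching the force.

```bash

python3 -m crank '{"travel":[[0,0.05,0],[0,0.1,0],[0,0.15,0],[0,0.2,0],[0,0.2,0]],"turn":[[0,0,0],[0,0,0],[0,0,0],[0,0,0],[0,0,0]],"gripper":[0.4,0.4,0.4,0.4,0.4]}' &&
python3 -m crank '{"travel":[[0,0.05,0],[0,0.1,0],[0,0.1,0],[0,0.1,0],[0,0.1,0]],"turn":[[0,0,0],[0,0,0],[0,0,0],[0,0,0],[0,0,0]],"gripper":[0.4,0.4,0.4,0.4,0.4]}' &&
python3 -m crank '{"travel":[[0,0.05,0],[0,0.1,0],[0,0.1,0],[0,0.1,0],[0,0.1,0]],"turn":[[0,0,0],[0,0,0],[0,0,0],[0,0,0],[0,0,0]],"gripper":[0.4,0.4,0.4,0.4,0.4]}'
```

```text
clock: 6.35
position: [0.5393, 0.0551, 0.0563]
tool_rot: [-3.141, 0.002, 1.609]
force: [-1.4, -7.0, 7.8]
grip_width: 0.06
finger_force: 21.3
clock: 6.85
position: [0.5394, 0.0561, 0.0563]
tool_rot: [3.142, 0.001, 1.609]
force: [-0.7, -5.7, 6.6]
grip_width: 0.0597
finger_force: 21.2
clock: 7.35
position: [0.5394, 0.0566, 0.0563]
tool_rot: [-3.142, 0.002, 1.609]
force: [-0.2, -10.2, 8.0]
grip_width: 0.0595
finger_force: 21.3
```

```bash

python3 -m crank '{"travel":[[0.05,0,0],[0.1,0,0],[0.15,0,0],[0.2,0,0],[0.2,0,0]],"turn":[[0,0,0],[0,0,0],[0,0,0],[0,0,0],[0,0,0]],"gripper":[0.4,0.4,0.4,0.4,0.4]}' &&
python3 -m crank '{"travel":[[0.05,0,0],[0.1,0,0],[0.1,0,0],[0.1,0,0],[0.1,0,0]],"turn":[[0,0,0],[0,0,0],[0,0,0],[0,0,0],[0,0,0]],"gripper":[0.4,0.4,0.4,0.4,0.4]}' &&
python3 -m crank '{"travel":[[0.05,0,0],[0.1,0,0],[0.1,0,0],[0.1,0,0],[0.1,0,0]],"turn":[[0,0,0],[0,0,0],[0,0,0],[0,0,0],[0,0,0]],"gripper":[0.4,0.4,0.4,0.4,0.4]}' &&
python3 -m crank '{"travel":[[0,0.05,0],[0,0.1,0],[0,0.1,0],[0,0.1,0],[0,0.1,0]],"turn":[[0,0,0],[0,0,0],[0,0,0],[0,0,0],[0,0,0]],"gripper":[0.4,0.4,0.4,0.4,0.4]}'
```

```text
clock: 7.85
position: [0.5397, 0.0565, 0.0563]
tool_rot: [-3.138, 0.003, 1.609]
force: [-14.2, -10.2, 23.0]
grip_width: 0.0597
finger_force: 23.0
clock: 8.35
position: [0.5403, 0.0565, 0.0563]
tool_rot: [-3.138, 0.003, 1.609]
force: [-17.5, -8.9, 24.3]
grip_width: 0.0601
finger_force: 23.2
clock: 8.85
position: [0.5413, 0.0566, 0.0563]
tool_rot: [-3.138, 0.003, 1.609]
force: [-16.3, -9.0, 24.5]
grip_width: 0.0599
finger_force: 23.2
clock: 9.35
position: [0.5413, 0.0566, 0.0563]
tool_rot: [-3.138, 0.004, 1.609]
force: [-15.6, -14.9, 24.9]
grip_width: 0.0595
finger_force: 23.3
```

```bash

python3 -m crank '{"travel":[[0,0,0.05],[0.05,0,0.1],[0.1,0,0.1],[0.1,0,0.1],[0.1,0,0.1]],"turn":[[0,0,0],[0,0,0],[0,0,0],[0,0,0],[0,0,0]],"gripper":[0.4,0.4,0.4,0.4,0.4]}' &&
python3 -m crank '{"travel":[[0.05,0,0],[0.1,0,0],[0.1,0,0],[0.1,0,0],[0.1,0,0]],"turn":[[0,0,0],[0,0,0],[0,0,0],[0,0,0],[0,0,0]],"gripper":[0.4,0.4,0.4,0.4,0.4]}' &&
python3 -m crank '{"travel":[[0.05,0,0],[0.1,0,0],[0.1,0,0],[0.1,0,0],[0.1,0,0]],"turn":[[0,0,0],[0,0,0],[0,0,0],[0,0,0],[0,0,0]],"gripper":[0.4,0.4,0.4,0.4,0.4]}'
```

```text
clock: 9.85
position: [0.5422, 0.0568, 0.0565]
tool_rot: [-3.137, 0.004, 1.609]
force: [-10.7, -12.1, 5.7]
grip_width: 0.0597
finger_force: 22.8
clock: 10.35
position: [0.5432, 0.0569, 0.0565]
tool_rot: [-3.137, 0.004, 1.609]
force: [-10.8, -11.4, 5.6]
grip_width: 0.06
finger_force: 22.9
clock: 10.85
position: [0.5437, 0.0569, 0.0565]
tool_rot: [-3.136, 0.004, 1.609]
force: [-14.3, -11.7, 10.6]
grip_width: 0.06
finger_force: 23.2
```

```bash

python3 -m crank '{"travel":[[0.05,0,0],[0.1,0,0],[0.1,0,0],[0.1,0,0],[0.1,0,0]],"turn":[[0,0,0],[0,0,0],[0,0,0],[0,0,0],[0,0,0]],"gripper":[0.4,0.4,0.4,0.4,0.4]}' &&
python3 -m crank '{"travel":[[0.05,0,0],[0.1,0,0],[0.1,0,0],[0.1,0,0],[0.1,0,0]],"turn":[[0,0,0],[0,0,0],[0,0,0],[0,0,0],[0,0,0]],"gripper":[0.4,0.4,0.4,0.4,0.4]}' 
python3 - <<'E'
from h import *
s=bot.observe();print(s["force"],s["moment"],s["position"])
w=grab("wrist");t=grab("top");np.savez("w4.npz",**w);np.savez("t4.npz",**t)
a=w["pixels"][120:480,90:490];b=cv2.resize(t["pixels"][240:320,330:420],(405,360),interpolation=cv2.INTER_CUBIC)
cv2.imwrite("pics/w4.png",np.hstack([a[:360],b[:,:400]])[:,:,::-1])
E
```

```text
clock: 11.35
position: [0.5438, 0.0568, 0.0565]
tool_rot: [-3.134, 0.004, 1.609]
force: [-21.8, -11.4, 18.0]
grip_width: 0.0599
finger_force: 24.0
clock: 11.85
position: [0.5439, 0.0569, 0.0565]
tool_rot: [-3.133, 0.005, 1.609]
force: [-28.3, -10.9, 24.8]
grip_width: 0.0598
finger_force: 24.8
[-28.33251367 -10.86882943  24.82992563] [-2.13948332  6.03034238  0.07552934] [0.54387113 0.05687487 0.05645314]
```

View pics/w4.png

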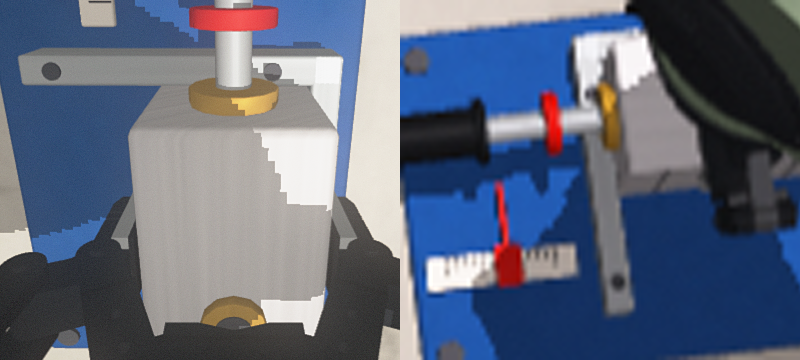

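The block is touching both fences: the x force climbs with no motion, and y holds at 11 N. TCP (543.9,56.9) agrees with the estimated seat (542.8,57). The gland is at (232,97) in the wrist half, over the fence. I'll relax the push and release.

```bash

python3 -m crank '{"travel":[[-0.1,0,0],[-0.2,0,0],[-0.3,0,0],[-0.3,0,0],[-0.3,0,0]],"turn":[[0,0,0],[0,0,0],[0,0,0],[0,0,0],[0,0,0]],"gripper":[0.4,0.4,0.4,0.4,0.4]}' &&
python3 -m crank '{"travel":[[0,0,0],[0,0,0],[0,0,0],[0,0,0],[0,0,0]],"turn":[[0,0,0],[0,0,0],[0,0,0],[0,0,0],[0,0,0]],"gripper":[0.28,0.25,0.2,0.1,0]}' &&
python3 -m crank '{"travel":[[0,0,0],[0,0,1.5],[0,0,4],[0,0,7],[0,0,10]],"turn":[[0,0,0],[0,0,0],[0,0,0],[0,0,0],[0,0,0]],"gripper":[0,0,0,0,0]}' &&
python3 -m crank '{"travel":[[0,2,3],[0,4,6],[0,6,9],[0,6,9],[0,6,9]],"turn":[[0,0,0],[0,0,0],[0,0,0],[0,0,0],[0,0,0]],"gripper":[0,0,0,0,0]}'
python3 - <<'E'
from meas import *
w=grab("wrist");t=grab("top");np.savez("w5.npz",**w);np.savez("t5.npz",**t)
for n,f in(("w",w),("t",t)):
    print(n,"cyl",quad(masks(f)["white"],f,.078,(275,225,420,340) if n=="w" else (385,245,440,300)))
crop(w,200,60,230,290,2,"w5.png")
E
```

```text
clock: 12.45
position: [0.5436, 0.0569, 0.0565]
tool_rot: [-3.138, 0.003, 1.609]
force: [-7.8, -10.0, 3.4]
grip_width: 0.0599
finger_force: 22.6
clock: 12.95
position: [0.5454, 0.0595, 0.0571]
tool_rot: [3.141, -0.0, 1.61]
force: [0.6, 0.8, -0.3]
grip_width: 0.0853
finger_force: 0.0
clock: 13.45
position: [0.545, 0.0594, 0.1591]
tool_rot: [3.142, -0.0, 1.61]
force: [-0.1, 0.2, 1.0]
grip_width: 0.0853
finger_force: 0.0
clock: 13.95
position: [0.5452, 0.1194, 0.2481]
tool_rot: [3.14, 0.0, 1.611]
force: [-0.5, -0.6, -0.9]
grip_width: 0.0856
finger_force: 0.0
w cyl ((546.56298828125, 61.42792510986328), (65.10418701171875, 100.04611206054688), 2.247342824935913)
t cyl ((524.6370239257812, 62.51417541503906), (32.32276153564453, 13.873499870300293), 39.52964782714844)
```

View pics/w5.png

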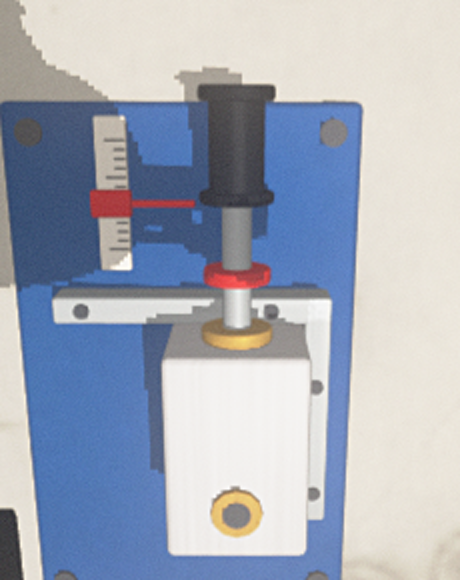

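The cylinder is released, square in the corner, and clear of the fingers. In this crop the gland is at (237,333), the collar at (237,274), the knob at rows 85–205 and the pointer tip at (193,204). Now I'll measure the knob, collar and pointer.

```bash
cat > fin.py <<'E'
from meas import *
B=np.array([.5436,.0569]);yaw=np.deg2rad(2.2);X=np.array([np.cos(yaw),np.sin(yaw)]);Y=np.array([-np.sin(yaw),np.cos(yaw)])
def fx(P): P=np.array(P)[...,:2]-B; return np.stack([P@X,P@Y-15],-1)*[1000,1000]-[0,0] if False else np.stack([(P@X)*1000,(P@Y)*1000-15],-1)
E
python3 - <<'E'
from fin import *
w=load("w5");t=load("t5");mw=masks(w);mt=masks(t)
c,s=cent(mw["black"],w,(290,95,345,166));print("knob",c,s)
k=c; x0=c[0]
ends=[(x0,s[1]-.5),(x0,s[1]+s[3]-.5)]
print("ends fixture",fx(onz(w,ends,.052)).round(1), fx(onz(w,[c],.052)).round(1), onz(w,[c],.052).round(4))
cc,s=cent(mw["red"],w,(295,185,342,206));print("collar",cc,s,fx(onz(w,[cc],.055)).round(1),fx(onz(w,[(cc[0],s[1]-.5),(cc[0],s[1]+s[3]-.5)],.066)).round(1))
a=np.argwhere(mw["red"][150:172,265:310])+[150,265];tip=a[a[:,1]>=a[:,1].max()-4].mean(0)[::-1];print("tip",tip,a[:,1].max(),fx(onz(w,[(a[:,1].max()+.5,tip[1])],.0175)).round(1))
# top: knob + tip
ct,st=cent(mt["black"],t,(325,262,358,290));print("top knob",ct,st,tri(w,k,t,ct))
ctt,stt=cent(mt["red"],t,(360,255,372,285));print("top collar",ctt,stt,tri(w,cc,t,ctt),fx(tri(w,cc,t,ctt)[0]))
b=np.argwhere(mt["red"][276:290,345:358])+[276,345];b=b[b[:,0]==b[:,0].min()].mean(0)[::-1];print("tip top",b,fx(onz(t,[b],.0175)).round(1))
# plate lower/fence reference: plug
cp,sp=cent(mw["brass"],w,(300,295,340,335));print("plug",fx(onz(w,[cp],.0825)).round(1))
cp,sp=cent(mw["brass"],w,(290,215,345,238));print("gland",cp,sp)
E
```

```text
knob [314.92459605 147.26391382] [300 117  36  46 557]
ends fixture [[ -2.7 119. ]
 [ -2.9  83.8]] [[-2.8 95.7]] [[0.5366 0.1675 0.052 ]]
collar [317.46405229 200.10457516] [303 195  32   9 153] [[-0.9 53.7]] [[-0.7 60.8]
 [-0.8 53.6]]
tip [293.90909091 161.36363636] 296 [[-19.9  79.9]]
top knob [337.43724696 269.98380567] [326 263  24  16 247] (array([0.53512452, 0.17652041, 0.08652803]), np.float64(0.011581819837251995))
top collar [363.65 266.95] [362 261   4  13  40] (array([0.5393694 , 0.12876012, 0.06509322]), np.float64(0.0022266123719628236)) [-1.46892814 56.96955637]
tip top [352. 281.] [[-20.7  80.5]]
plug [[ -0.4 -37.4]]
gland [319.14778325 229.93596059] [302 225  34  10 203]
```

The pictures agree: collar at about fixture y 56.8 (rod about 3.8 mm out), knob centre about 107.8, tip about 80.2, so the pull is about 23.4 mm. The rod line in TCP terms puts the knob at (0.5389, 0.1795). I'll approach it in two steps.

```bash

python3 -m crank '{"travel":[[-0.1,1.2,-2.8],[-0.2,2.4,-5.6],[-0.4,3.6,-8.4],[-0.5,4.8,-11.2],[-0.63,6,-13.6]],"turn":[[0,0,0],[0,0,0],[0,0,-0.1],[0,0,-0.1],[0,0,-0.1]],"gripper":[0,0,0,0,0]}' 20 &&
python3 -m crank '{"travel":[[0,0,0],[0,0,0],[0,0,0],[0,0,0],[0,0,0]],"turn":[[0,0,0],[0,0,0],[0,0,0],[0,0,0],[0,0,0]],"gripper":[0,0,0,0,0]}'
python3 - <<'E'
from fin import *
P=[];V=[]
for i in range(4):
    w=grab("wrist");s=bot.observe();P.append(s["position"]);V.append(np.r_[s["force"],s["tool_rot"][2]])
print(np.mean(P,0).round(5),np.mean(V,0).round(4))
np.savez("w6.npz",**w)
crop(w,170,40,300,320,1.8,"w6.png")
print("axis point at knob proj",proj(w,[[.5389,.1795,.052],[.5389,.1795,.063]]))
E
```

```text
clock: 14.55
position: [0.5381, 0.1786, 0.1087]
tool_rot: [-3.139, 0.001, 1.608]
force: [1.0, -0.1, -0.4]
grip_width: 0.0855
finger_force: 0.0
clock: 15.05
position: [0.5394, 0.1788, 0.1118]
tool_rot: [3.14, -0.0, 1.608]
force: [-0.3, -0.5, -0.1]
grip_width: 0.0854
finger_force: 0.0
[0.53918 0.17903 0.11145] [0.1006 0.4857 0.2826 1.608 ]
axis point at knob proj [[323.44231868 272.9658327 ]
 [323.45384193 282.30980964]]
```

View pics/w6.png

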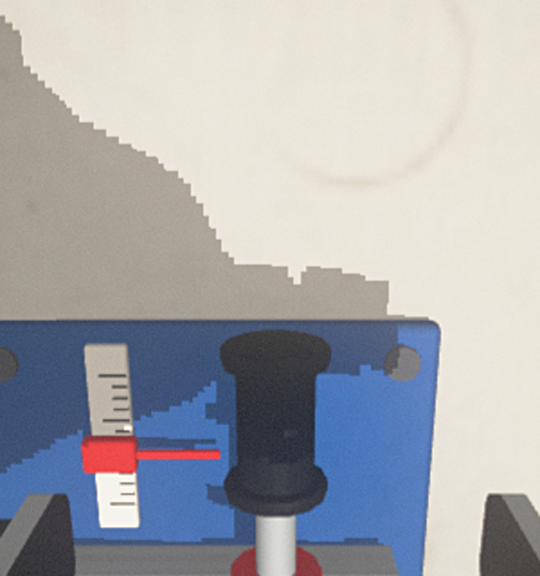

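```bash
python3 - <<'E'
from fin import *
w=load("w6")
for v,z in((512,.067),(455,.067),(495,.067)): print(v,z,fx(onz(w,[(323.3,v/1.8+40)],z)).round(1))
for k in(105,108,111):
  P=lambda y,z:[*(B+Y*(y+15)/1000),z]
  print(k,((proj(w,[P(k-22,.067),P(k+23,.067),P(k+23,.037),P(k-17,.067),P(k+17,.067),P(k-22,.052)])[:,1]-40)*1.8).round(0))
tip=(170+219/1.8,40+455/1.8);print("tip",fx(onz(w,[tip],.0175)).round(1))
E
```

```text
512 0.067 [[-0.1 87.2]]
455 0.067 [[-1.000e-01  1.042e+02]]
495 0.067 [[-0.1 92.4]]
105 [526. 369. 334. 509. 391. 497.]
108 [516. 358. 324. 499. 380. 488.]
111 [506. 346. 314. 490. 369. 479.]
tip [[-19.3  79.4]]
```

The waist column (323.3) matches the predicted rod line (323.4), and the flange edges give a knob centre of about 107.5, so alignment is good. I'll go down and close gently.

```bash

python3 -m crank '{"travel":[[-0.03,0,-1.5],[-0.03,0,-3],[-0.03,0,-4.5],[-0.03,0,-5.6],[-0.03,0,-5.95]],"turn":[[0,0,0],[0,0,0],[0,0,0],[0,0,0],[0,0,0]],"gripper":[0,0,0,0,0.2]}' 20 &&
python3 -m crank '{"travel":[[0,0,0],[0,0,0],[0,0,0],[0,0,0],[0,0,0]],"turn":[[0,0,0],[0,0,0],[0,0,0],[0,0,0],[0,0,0]],"gripper":[0.4,0.5,0.6,0.65,0.68]}'
python3 -c "
from h import *
for i in range(3): grab('wrist');s=bot.observe();print(s['position'].round(4),s['tool_rot'].round(4),s['force'].round(1),s['grip_width'])"
```

```text
clock: 15.75
position: [0.5379, 0.1792, 0.0497]
tool_rot: [-3.139, 0.001, 1.609]
force: [-0.1, 0.2, 0.3]
grip_width: 0.0734
finger_force: 0.0
clock: 16.25
position: [0.5388, 0.1793, 0.0518]
tool_rot: [3.141, -0.0, 1.608]
force: [0.6, -0.2, 0.3]
grip_width: 0.0271
finger_force: 0.0
[0.5388 0.1792 0.0517] [ 3.1412 -0.      1.6082] [-0.4 -1.  -0.2] 0.027021310150812754
[0.5387 0.1793 0.0517] [ 3.1414e+00 -1.0000e-04  1.6083e+00] [0.2 0.1 1.4] 0.027044741139760554
[0.5387 0.1793 0.0516] [ 3.1414 -0.      1.6083] [ 0.9  0.7 -0.1] 0.02721347992064965
```

```bash

python3 -m crank '{"travel":[[0.01,0,0],[0.01,0,0],[0.01,0,0],[0.01,0,0],[0.01,0,0]],"turn":[[0,0,0],[0,0,0],[0,0,0],[0,0,0],[0,0,0]],"gripper":[0.71,0.74,0.77,0.8,0.8]}' 25
python3 - <<'E'
from h import *
F=[]
for i in range(5): grab('wrist');s=bot.observe();F.append(np.r_[s['force'],s['moment'],s['position'],s['tool_rot']])
print(np.mean(F,0).round(4),s['finger_force'],s['grip_width'])
E
```

```text
clock: 16.9
position: [0.5388, 0.1793, 0.0516]
tool_rot: [3.141, -0.0, 1.608]
force: [-0.1, -0.2, 2.7]
grip_width: 0.021
finger_force: 24.4
[-1.5210e-01 -3.3580e-01  2.3274e+00 -2.8600e-02  1.4000e-02  6.0000e-04
  5.3880e-01  1.7930e-01  5.1500e-02  3.1415e+00 -0.0000e+00  1.6084e+00] 24.35677707195282 0.02106139485123547
```

The knob is gripped with almost no side force. I'll draw 20 mm along the rod axis first.

```bash

python3 -m crank '{"travel":[[-0.01,0.2,0],[-0.015,0.4,0],[-0.02,0.6,0],[-0.03,0.8,0],[-0.04,1.0,0]],"turn":[[0,0,0],[0,0,0],[0,0,0],[0,0,0],[0,0,0]],"gripper":[0.8,0.8,0.8,0.8,0.8]}' &&
python3 -m crank '{"travel":[[-0.01,0.2,0],[-0.015,0.4,0],[-0.02,0.6,0],[-0.03,0.8,0],[-0.038,1.0,0]],"turn":[[0,0,0],[0,0,0],[0,0,0],[0,0,0],[0,0,0]],"gripper":[0.8,0.8,0.8,0.8,0.8]}' &&
python3 -m crank '{"travel":[[0,0,0],[0,0,0],[0,0,0],[0,0,0],[0,0,0]],"turn":[[0,0,0],[0,0,0],[0,0,0],[0,0,0],[0,0,0]],"gripper":[0.8,0.8,0.8,0.8,0.8]}'
python3 - <<'E'
from h import *
F=[]
for i in range(3):
    w=grab('wrist');s=bot.observe();F.append(np.r_[s['force'],s['moment'],s['position'],s['tool_rot']])
print(np.mean(F,0).round(4))
t=grab("top");sd=grab("side")
for n,f in(("w7",w),("t7",t),("s7",sd)): np.savez(n+".npz",**f)
a=cv2.resize(w["pixels"][220:480,130:530],(600,390));b=cv2.resize(t["pixels"][250:302,325:385],(240,208),interpolation=cv2.INTER_CUBIC);c=cv2.resize(sd["pixels"][200:260,340:420],(360,208),interpolation=cv2.INTER_CUBIC)
cv2.imwrite("pics/w7.png",np.vstack([a,np.hstack([b,c])])[:,:,::-1])
E
```

```text
clock: 17.65
position: [0.5384, 0.1886, 0.0514]
tool_rot: [-3.141, 0.001, 1.608]
force: [1.0, -4.3, 1.5]
grip_width: 0.0213
finger_force: 24.5
clock: 18.15
position: [0.538, 0.1986, 0.0514]
tool_rot: [-3.141, 0.001, 1.608]
force: [1.7, -5.3, 1.5]
grip_width: 0.0215
finger_force: 24.5
clock: 18.65
position: [0.538, 0.199, 0.0515]
tool_rot: [-3.142, 0.0, 1.608]
force: [1.7, -5.1, 0.9]
grip_width: 0.0211
finger_force: 24.5
[ 1.3562e+00 -4.8274e+00  5.7400e-01 -1.0019e+00 -2.9110e-01 -1.9900e-02
  5.3800e-01  1.9900e-01  5.1400e-02 -3.1415e+00  3.0000e-04  1.6082e+00]
```

View pics/w7.png

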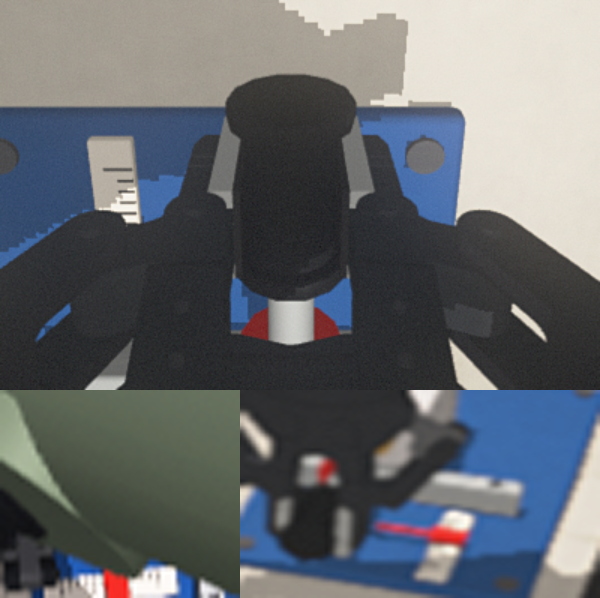

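The fingers hide the collar from above and the wrist shows only part of it. The grip did not slip (19.7 mm travelled, a steady 5 N seal force). I'll refine the collar-to-pointer distance from the stored close-ups, anchoring on the fence and block edges in the same images.

```bash
cat > edge.py <<'E'
from fin import *
def prof(f,x,z,ya,yb,ch=None,n=3,Bo=None,yw=None,off=15):
    # edges in fixture y (mm) along line x at height z
    ys=np.arange(ya,yb,.1);b=B if Bo is None else Bo;c,s=np.cos(yw or yaw),np.sin(yw or yaw)
    P=[[b[0]+(x*c-(y+off)*s)/1e3,b[1]+(x*s+(y+off)*c)/1e3,z] for y in ys]
    uv=proj(f,P).astype(np.float32)
    px=f["pixels"].astype(np.float32);im=px.mean(2) if ch is None else px[...,0]-px[...,1:].mean(2) if ch=="r" else px[...,2]-px[...,0]
    v=cv2.remap(im,uv[:,0].reshape(1,-1),uv[:,1].reshape(1,-1),cv2.INTER_LINEAR)[0]
    g=np.gradient(cv2.GaussianBlur(v.reshape(1,-1),(0,0),6)[0]);o=[]
    G=g.copy()
    for _ in range(n):
        i=abs(G).argmax();o.append((round(ys[i],1),round(float(g[i]),1)));G[max(0,i-20):i+20]=0
    return sorted(o)
E
python3 - <<'E'
from edge import *
w=load("w5")
for x in(-55,-50,-20,-15,15): print("fence z30 x",x,prof(w,x,.03,22,52,n=3))
for x in(-20,-10,10,20): print("block top x",x,prof(w,x,.078,20,45,n=2),prof(w,x,.078,-70,-50,n=1))
for x in(-70,-50,40): print("plate",x,prof(w,x,.01,110,140,"b",1),prof(w,x,.01,-140,-115,"b",1))
for x in(-45,-40,-35,-30,-25,-22): print("ptr",x,prof(w,x,.0175,70,92,"r",2))
for x in(-3,0,3): print("collar top",x,prof(w,x,.066,45,72,"r",3))
for x in(-12,12): print("collar side",x,prof(w,x,.052,45,72,"r",3))
w4=load("w4");w3=load("w3")
print("w4, shift=TCP-block")
for x in(-20,-15,20): print("block top front",prof(w4,x,.078,15,45,n=2))
for x in(-50,-45,-40): print("fence",prof(w4,x,.03,22,52,n=3))
for x in(-3,0,3): print("collar top",prof(w4,x,.066,45,72,"r",3))
for x in(-13,13): print("collar side",prof(w4,x,.052,45,72,"r",3))
for x in(-35,-30,-25,-22): print("ptr",prof(w4,x,.0175,70,92,"r",2))
E
```

```text
fence z30 x -55 [(np.float64(28.3), 4.5), (np.float64(39.8), -4.2), (np.float64(46.5), 1.8)]
fence z30 x -50 [(np.float64(28.3), 4.7), (np.float64(39.8), -4.4), (np.float64(46.7), 1.6)]
fence z30 x -20 [(np.float64(36.5), 4.4), (np.float64(39.7), -4.7), (np.float64(47.3), 1.8)]
fence z30 x -15 [(np.float64(28.9), 1.7), (np.float64(36.3), 4.3), (np.float64(39.7), -4.9)]
fence z30 x 15 [(np.float64(30.4), -2.2), (np.float64(37.2), 5.7), (np.float64(39.7), -4.8)]
block top x -20 [(np.float64(25.9), -0.8), (np.float64(28.0), -3.9)] [(np.float64(-60.9), 4.7)]
block top x -10 [(np.float64(27.9), -3.7), (np.float64(43.7), 1.8)] [(np.float64(-61.0), 4.8)]
block top x 10 [(np.float64(27.9), -3.8), (np.float64(43.9), 2.5)] [(np.float64(-61.0), 4.9)]
block top x 20 [(np.float64(27.9), -3.6), (np.float64(43.0), 4.7)] [(np.float64(-60.9), 4.6)]
plate -70 [(np.float64(122.7), -3.1)] [(np.float64(-130.0), 4.3)]
plate -50 [(np.float64(122.5), -5.0)] [(np.float64(-130.2), 3.9)]
plate 40 [(np.float64(122.5), -4.8)] [(np.float64(-130.5), 4.4)]
ptr -45 [(np.float64(78.2), 7.6), (np.float64(81.5), -7.2)]
[... 1220 characters left out ...]
4(43.2), -1.6)]
collar top [(np.float64(53.7), 10.3), (np.float64(59.6), -9.2), (np.float64(61.6), -0.1)]
collar top [(np.float64(53.6), 10.4), (np.float64(56.2), -0.2), (np.float64(59.6), -9.3)]
collar top [(np.float64(53.7), 10.1), (np.float64(59.7), -9.3), (np.float64(61.7), -0.1)]
collar side [(np.float64(46.6), -2.4), (np.float64(53.1), 10.7), (np.float64(59.4), -8.0)]
collar side [(np.float64(47.0), -2.8), (np.float64(53.1), 11.4), (np.float64(59.3), -12.1)]
ptr [(np.float64(78.7), 14.4), (np.float64(81.8), -14.8)]
ptr [(np.float64(78.7), 13.7), (np.float64(81.8), -15.0)]
ptr [(np.float64(78.8), 14.6), (np.float64(81.8), -15.0)]
ptr [(np.float64(78.8), 14.9), (np.float64(81.8), -15.1)]
```

The two stored views agree. In w4 the collar is at 56.65 and the pointer at 80.28; in w5 they are at 56.2 and 79.85. That makes the total pull 23.6 mm, with 19.7 done, so 3.9 mm remains.

```bash

python3 -m crank '{"travel":[[0,0.1,0],[0,0.2,0],[0.005,0.3,0],[0.01,0.39,0],[0.01,0.39,0]],"turn":[[0,0,0],[0,0,0],[0,0,0],[0,0,0],[0,0,0]],"gripper":[0.8,0.8,0.8,0.8,0.8]}' &&
python3 -m crank '{"travel":[[0,0,0],[0,0,0],[0,0,0],[0,0,0],[0,0,0]],"turn":[[0,0,0],[0,0,0],[0,0,0],[0,0,0],[0,0,0]],"gripper":[0.8,0.8,0.8,0.8,0.8]}'
python3 - <<'E'
from edge import *
F=[]
for i in range(4):
    w=grab('wrist');s=bot.observe();F.append(np.r_[s['force'],s['moment'],s['position'],s['tool_rot']])
print(np.mean(F,0).round(4))
sd=grab("side");t=grab("top");np.savez("w8.npz",**w);np.savez("s8.npz",**sd);np.savez("t8.npz",**t)
for n in("w7","w8"):
    f=load(n);yc=[]
    for x in(-10,-9,-8,8,9,10): yc.append(prof(f,x,.052+np.sqrt(.014**2-(x/1e3)**2),70,95,"r",2))
    print(n,"collar front",yc);print("plate",[prof(f,x,.01,110,140,"b",1) for x in(-70,-45,40)])
    for x in(-9,0,9): print("knob flange front top",prof(f,x,.052+np.sqrt(.015**2-(x/1e3)**2),140,170,None,2))
b=cv2.resize(sd["pixels"][180:260,330:430],(800,600),interpolation=cv2.INTER_CUBIC)
cv2.imwrite("pics/s8.png",b[:,:,::-1])
E
```

```text
clock: 19.4
position: [0.5379, 0.2031, 0.0514]
tool_rot: [-3.141, 0.0, 1.608]
force: [0.3, -4.4, 0.8]
grip_width: 0.0212
finger_force: 24.4
clock: 19.9
position: [0.5379, 0.2031, 0.0514]
tool_rot: [-3.141, 0.0, 1.608]
force: [-1.3, -4.0, 0.0]
grip_width: 0.0212
finger_force: 24.5
[-1.6408e+00 -4.6541e+00  1.6980e-01 -9.7490e-01  2.9680e-01 -3.9900e-02
  5.3790e-01  2.0310e-01  5.1400e-02 -3.1413e+00  1.0000e-04  1.6084e+00]
w7 collar front [[(np.float64(72.8), -0.2), (np.float64(90.2), 5.3)], [(np.float64(90.9), 5.6), (np.float64(93.8), -0.2)], [(np.float64(79.9), -0.2), (np.float64(91.4), 5.4)], [(np.float64(77.4), -0.2), (np.float64(91.6), 5.4)], [(np.float64(75.0), -0.3), (np.float64(91.1), 5.1)], [(np.float64(90.3), 5.8), (np.float64(94.2), -2.0)]]
plate [[(np.float64(126.7), -3.2)], [(np.float64(126.6), -3.0)], [(np.float64(115.7), 4.4)]]
knob flange front top [(np.float64(148.9), 0.3), (np.float64(159.1), 6.1)]
knob flange front top [(np.float64(143.1), 0.3), (np.float64(162.0), 6.1)]
knob flange front top [(np.float64(146.0), 0.3), (np.float64(158.7), 5.9)]
w8 collar front [[(np.float64(79.2), -0.3), (np.float64(94.2), 4.3)], [(np.float64(78.1), -0.3), (np.float64(94.4), 0.5)], [(np.float64(81.6), -0.2), (np.float64(94.0), -0.2)], [(np.float64(79.0), -0.2), (np.float64(86.5), 0.2)], [(np.float64(78.4), -0.2), (np.float64(93.6), -0.2)], [(np.float64(77.8), -0.2), (np.float64(94.2), 4.4)]]
plate [[(np.float64(126.8), -3.4)], [(np.float64(126.7), -3.2)], [(np.float64(115.7), 4.3)]]
knob flange front top [(np.float64(144.2), 0.3), (np.float64(163.1), 6.1)]
knob flange front top [(np.float64(163.9), 0.3), (np.float64(166.1), 6.0)]
knob flange front top [(np.float64(146.4), 0.2), (np.float64(162.9), 5.7)]
```

View pics/s8.png

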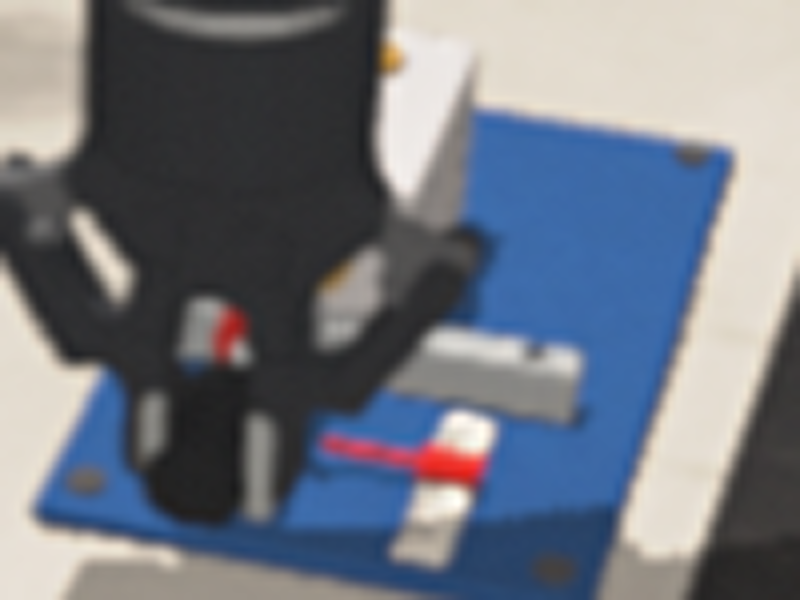

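The total draw is 23.8 mm. The knob edge moved with the TCP, so it hasn't slipped, and the rod line x (0.5379 against 0.5380 expected) shows the cylinder still square. The side view shows the pointer untouched, with its tip near (325,442). I'll ease the slight +x side load and check once more.

```bash

python3 -m crank '{"travel":[[-0.01,0,0],[-0.01,0,0],[-0.01,0,0],[-0.01,0,0],[-0.01,0,0]],"turn":[[0,0,0],[0,0,0],[0,0,0],[0,0,0],[0,0,0]],"gripper":[0.8,0.8,0.8,0.8,0.8]}'
python3 - <<'E'
from edge import *
F=[]
for i in range(6):
    grab('wrist');s=bot.observe();F.append(np.r_[s['force'],s['moment'],s['position'],s['tool_rot']])
print(np.mean(F,0).round(4))
# pointer unmoved? side view red, before (s at t=18.6) vs now; and start
for n in("side0","s7","s8"):
    f=load(n);m=masks(f)["red"];print(n,cent(m,f,(365,230,400,250)))
E
```

```text
clock: 20.7
position: [0.5379, 0.2031, 0.0515]
tool_rot: [-3.142, 0.0, 1.608]
force: [-1.5, -5.2, -0.4]
grip_width: 0.021
finger_force: 24.4
[-1.0338e+00 -5.0793e+00  2.8500e-01 -1.0022e+00  2.3430e-01 -1.3800e-02
  5.3790e-01  2.0310e-01  5.1500e-02 -3.1415e+00  1.0000e-04  1.6083e+00]
side0 (array([385.88, 242.16]), array([382, 240,   8,   5,  25], dtype=int32))
s7 (array([385.12903226, 241.64516129]), array([380, 240,  10,   5,  31], dtype=int32))
s8 (array([385.12903226, 241.64516129]), array([380, 240,  10,   5,  31], dtype=int32))
```

```bash
python3 -c "
from workcell import bot
print(bot.job_done())"
```

```text
the job is handed in; nothing more can be done
None
```

I handed the job in at about 21 s: the cylinder is seated in the corner, the rod is drawn 23.8 mm (about 23.6–23.8 mm needed) and the knob is still gripped; the final collar level and flush fit come from arm position and force, because the hand blocked a clear last view.

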